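# Load a wooden plaque into a table-top marking machine and lower its pen

### The job

Get the marking machine ready to draw on the oblong wooden plaque: first lift the pen with the small lever on the machine's head; then take the plaque out of the rack, lay it flat on the open tabletop and let go of it, pick it up again by its two long edges and set it flat in the corner stops on the round turntable. Turn the turntable clockwise by its upright post to the next click, so that the plaque stops under the pen, and push the lever fully down so that the pen rests on the plaque. Never turn the turntable with the pen down, do not let the plaque fall from a height, and leave the other things (the square coaster too) where they are.

Things in the scene. Friction and masses are not known exactly. Their poses are not given: they have to be found in the camera images.
- lever (a joint): Pen-lift lever on the head's front: steel rod 75 mm long, 9 mm thick, ending in a black ball 16 mm across, pointing to the machine's -x. 0 rad = pen down, lever 0.4 rad below level; 1.0 rad = fully up, 0.6 rad above level. Swings in the machine's x-z plane; stays where left (about 1.3 N at the ball moves it); lifts the pen 22 mm. Below 0.06 rad the nib presses on a plaque.
- lever_tip (a point): Centre of the lever's black ball. The point's y axis is the pivot's direction.
- lever_hinge (a point): Lever's pivot, 168 mm above the work surface, 75 mm from the ball's centre, 9 mm in front of the head's front face.
- machine: Marking machine, white and grey, fixed. Origin on the work surface, on the turntable's axis; x from its front (robot's side) to its rear, y to its left. Base plate 270 mm (x) by 340 mm (y -135..205), 22 mm high. Column at x -35..35, y 160..200, up to z 190; it carries the head, a box at x -22..22, y 55..185, z 145..190 mm.
- turntable (a joint): Round aluminium turntable, diameter 250 mm, top 38 mm above the work surface. 0 rad = loading position (corner stops at the front, nearest the robot); grows clockwise seen from above. Sprung clicks at 0, 1.571 and 3.142 rad; about 3 N at the post carries it over; past about 0.8 rad it pulls itself towards 1.571 and settles there. At 1.571 the stops are under the pen.
- nest (a point): Middle of the place between the corner stops, on the turntable's top, 75 mm from its axis; turns with it. z up; y along the plaque's length (tangential), x along its width (radial). Four dark steel corner stops, 7 mm high, leave a place 103 by 63 mm; along each long side they cover 18 mm at either end, 70 mm between is free for a finger.
- post_top (a point): Top centre of the turntable's black upright post, 16 mm in diameter, 45 mm high above the turntable's top (its top 83 mm above the work surface), 100 mm from the axis, on the far side from the corner stops.
- pen: Black pen, 12 mm thick, pointing down in the head, 75 mm to the left of the turntable's axis (machine y = +75 mm); origin at its nib. It hangs on the lever; down on a plaque its nib rests on the plaque's top, 50 mm above the work surface.
- rack: Dark wooden rack, 120 mm (x) by 128 mm (y), fixed; origin at the centre of its underside. Two slots along its x at y = +40 and -40 mm, 14 mm wide, floor 8 mm and walls 33 mm above the work surface.
- plaque: Oblong plaque of pale wood, 96 mm long (its x), 12 mm thick (its y), 56 mm wide (its z), about 60 g; stands on a long edge in one of the rack's slots (either one), so its upper edge is 64 mm above the work surface. Origin: middle of the long edge it stands on. Both faces are alike.
- plaque_center (a point): Centre of the plaque (axes as plaque).
- coaster: Square coaster of the same wood, 68 by 12 by 68 mm, standing in the other slot; axes and origin as the plaque's. Leave it.
- heart: Wooden heart ornament, about 110 mm, 22 mm thick, lying; origin under its middle. Leave it.
- remote: Grey remote control, 190 by 46 by 18 mm, lying along its x; origin under its middle. Leave it.
- plant_a: Small plant in a round pot 68 mm wide, 115 mm high in all; origin under its middle. Leave it.
- plant_b: The other such plant. Leave it.
- mug: White mug, 80 mm across, 90 mm high; origin under its middle. Leave it.
- pen_tin: Empty metal tin, 68 mm across, 95 mm high; origin under its middle. Leave it.
Things that resemble listed ones, but are neither listed nor needed, are in the scene too. What is shaped like the plaque but purple or yellow is not meant.

How it is judged (in metres and radians):
On the way, in this order (a step that is already met when the one before it is completed fails the run):
1. the lever is raised (above 0.8 rad), the plaque still in the rack (value of joint lever above 0.8 rad and distance of plaque from where it was at the start of the episode below 0.03 m), for 0.2 s.
2. the plaque lies flat on the tabletop, let go and at rest, the lever still up (angle between plaque's own z axis and vertical between 1.47 and 1.67 rad and height (world z) of plaque_center between 0.002 and 0.01 m and angle between the y axis of plaque and the z axis of machine, either way round below 0.1 rad and linear speed of plaque below 0.03 m/s and contact force between plaque and the fingers below 0.05 N and value of joint lever above 0.8 rad), for 0.2 s.
3. the plaque lies flat between the corner stops, let go, the turntable still in its loading position and the lever up (x of plaque_center in the frame of nest between -0.006 and 0.006 m and y of plaque_center in the frame of nest between -0.006 and 0.006 m and z of plaque_center in the frame of nest between 0.003 and 0.009 m and angle between the y axis of plaque and the z axis of nest, either way round below 0.08 rad and contact force between plaque and the fingers below 0.05 N and value of joint turntable below 0.12 rad and value of joint lever above 0.8 rad), for 0.2 s.
4. the turntable stands at the next click (1.571 rad within 0.08) with the plaque in its stops and the lever still up (x of plaque_center in the frame of nest between -0.006 and 0.006 m and y of plaque_center in the frame of nest between -0.006 and 0.006 m and z of plaque_center in the frame of nest between 0.003 and 0.009 m and angle between the y axis of plaque and the z axis of nest, either way round below 0.08 rad and value of joint turntable between 1.491 and 1.651 rad and velocity of joint turntable between -0.2 and 0.2 rad/s and value of joint lever above 0.8 rad), for 0.2 s.
At the end, for the whole second after the job is handed in: The plaque lies flat between the corner stops (centre within 6 mm along each side, flat within 0.08 rad), the turntable is at the click under the pen (1.571 rad within 0.08), the lever is down (below 0.15 rad), the pen rests on the plaque, and the plaque is let go and at rest (x of plaque_center in the frame of nest between -0.006 and 0.006 m and y of plaque_center in the frame of nest between -0.006 and 0.006 m and z of plaque_center in the frame of nest between 0.003 and 0.009 m and angle between the y axis of plaque and the z axis of nest, either way round below 0.08 rad and contact force between plaque and the fingers below 0.05 N and value of joint turntable between 1.491 and 1.651 rad and value of joint lever below 0.15 rad and contact force between pen and plaque above 0.05 N and linear speed of plaque below 0.03 m/s); the robot touches nothing.
It fails at once if the turntable is turned away from a click with the lever not up (value of joint turntable between 0.2 and 1.37 rad and value of joint lever below 0.6 rad).
It fails at once if the plaque is let fall from more than about 50 mm (height (world z) of plaque_center above 0.1 m and contact force between plaque and anything else below 0.001 N).
It fails at once if another thing is moved by more than 30 mm or tipped (distance of any of coaster, heart, remote, plant_a, plant_b, mug, pen_tin from where it was at the start of the episode above 0.03 m or angle between any of coaster, heart, remote, plant_a, plant_b, mug, pen_tin's own z axis and vertical above 0.4 rad).
It also fails if it takes over 72 s, if anything falls off the work surface, if the arm or the gripper's body presses on something with over 40 N, if the wrist force passes 120 N, or if a joint passes its speed limit or range.

### The arm

A 7-joint arm with a two-finger parallel gripper is mounted at the origin on the work surface. World frame = base frame: x ahead of the robot, y to its left, z up, the work surface at z = 0. Lengths are in mm, angles in rad, forces in N, time in s.
With the tool pointing down it reaches from about 400 to 875 mm from the base axis. Payload 4.4 kg.
Tool frame: the origin (TCP) lies on the centre line of the jaws, within the pads' length; the fingertips stand 14 mm ahead of it and the grasp point (between the pads) lies 5 mm behind it (tips_ahead is the distance from the TCP to the fingertips, in mm); z points along the fingers, y is the line along which they close (so a half turn about z gives the same grasp; the last joint's range is limited). The gripper opens to 85 mm and grips with 20 to 120 N. Pads are 22 mm wide; open, the fingers measure 114 mm over their backs; the gripper's body (76 mm by 85 mm) begins 54 mm behind the grasp point. The pads swing forward as they close: fully open they stand 13 mm farther back than shut.
Start: joints at [-1.279, 0.628, 0.038, 1.517, -0.027, 0.996, -0.02], TCP at [227.617, 608.858, 245.313] pointing down, gripper open.
Joint ranges: [-3.06, 3.06], [-0.37, 2.12], [-1.25, 1.32], [0.18, 2.47], [-1.1, 4.24], [0.23, 1.98], [-2.94, 2.94]. Speed limits (rad/s): [2.57, 2.57, 3.14, 3.14, 3.14, 3.14, 3.14].

### API

Orientations are given as [roll, pitch, yaw] about the fixed x, y, z axes, in that order (R = Rz(yaw) Ry(pitch) Rx(roll)).
In Python, from cell import * gives the robot as it stands.
- The arm moves only by the tool move_arm, never from a script. Its argument "rows" is text: rows parted by semicolons, each of 7 numbers parted by spaces: the shift along the tool's x, y, z scaled (see below), then the turn, a rotation vector about the tool's x, y, z scaled (see below), then the closure, from -1 (fully open) to 1 (shut). A call has 1 to 12 rows; each row is the pose to reach, as a shift and turn from the pose commanded when the call began, along the tool's axes at that moment; what a row does not reach only later rows make up. The controller multiplies each number of a shift by 0.3 m and each number of a turn by pi/2 rad. A row lasts 1/12 s, in which the tool goes at most 41.7 mm and 7.16 degrees, less where a joint would pass 70% of its speed; a pose out of reach is approached as far as the arm can. A call with a number of a shift or a turn outside -1 to 1 is refused whole. A call with a gripper value outside its range is refused whole. The fingers move at their own pace and stop on an object; the grip force is fixed at half the most. Time passes only in rows, so rows that repeat a pose let the fingers close. It gives the time, the measured TCP pose, the force, the opening and the grip force at its end, in the units of the state.
- read_state(): the state, without advancing time (a new reading comes with each control period).
- get_image(name): name is "scene" or "top" or "wrist"; returns a dict with "img" (384x512x3 uint8, red, green, blue), "vfov" (degrees; the focal length in pixels is half the picture's height over the tangent of half this angle, whatever the lens; pixels are square), "cx", "cy" (the principal point, pixels), "extrinsics" (4x4, takes a point from camera to world coordinates); the wrist camera has in their place "T_tool_cam" (4x4, takes a point from camera to tool coordinates, whose origin is the TCP and whose axes are the flange's). Camera axes: x right, y up, looking along -z (the intrinsics and any distortion apply to the point x, -y, -z); pixel columns grow to the right and rows downward; lengths in mm; the calibration is good to about 2 mm. A picture is of the moment at which its call begins: read the wrist's pose just before it. There is no depth.
- finish_job(): hands the job in; it is judged then, once.
The state is a dict: "clock": time; "qpos": joint angles; "qd": joint speeds; "tau": joint torques, N m; "eef_pos": TCP position; "tool_rot": TCP orientation; "force": force on the tool from outside, world axes, zero at the start; "torque": the same for the moment, N m; "width": finger opening in mm; "gripper_force": force on a finger pad.
Only numpy, scipy, OpenCV 4.12 (cv2) and the standard library are available. Lean on these libraries where they do the work, as an engineer would, in place of code of your own. Each camera call takes 0.05 s, during which the arm holds its last target. There are 200 camera calls.

## Working session

There is one attempt and no reset: what is moved stays moved. The work goes in short steps, Python scripts to look and compute and a tool call to move; the robot and the scene stay as the last step left them, time stands still between calls to the robot, and variables do not carry over. Pictures are saved under pics/ and viewed, at most 10 in all, crops included, and the job is handed in when it is done.

Besides the shell and the picture viewer there is one more tool, called after "Emit:" as name(argument=value, ...) on one line, values as JSON. move_arm: Moves the arm, as the interface text tells. Its arguments: {"type":"object","properties":{"rows":{"type":"string"}},"required":["rows"]}

```bash
mkdir -p pics; ls; cat > h.py <<'E'
from cell import *
import numpy as np, cv2
from scipy.spatial.transform import Rotation as R
def grab(n):
    s=read_state(); c=get_image(n); im=np.array(c["img"]); h=im.shape[0]
    f=h/2/np.tan(np.radians(c["vfov"])/2)
    if n=="wrist":
        T=np.eye(4);T[:3,:3]=R.from_euler('xyz',s["tool_rot"]).as_matrix();T[:3,3]=s["eef_pos"]
        E=T@np.array(c["T_tool_cam"])
    else: E=np.array(c["extrinsics"])
    return dict(im=im,f=f,cx=c["cx"],cy=c["cy"],E=E,keys={k:v for k,v in c.items() if k not in("img",)})
def ray(c,u,v):
    d=np.array([(u-c["cx"])/c["f"],-(v-c["cy"])/c["f"],-1.]); d=c["E"][:3,:3]@d
    return c["E"][:3,3],d/np.linalg.norm(d)
def onz(c,u,v,z):
    o,d=ray(c,u,v); return o+d*(z-o[2])/d[2]
def proj(c,p):
    q=np.linalg.inv(c["E"])@np.append(p,1); return c["cx"]+c["f"]*q[0]/-q[2], c["cy"]-c["f"]*q[1]/-q[2]
def tri(c1,p1,c2,p2):
    o1,d1=ray(c1,*p1);o2,d2=ray(c2,*p2)
    t=np.linalg.lstsq(np.c_[d1,-d2],o2-o1,rcond=None)[0]
    a=o1+d1*t[0];b=o2+d2*t[1];return (a+b)/2,np.linalg.norm(a-b)
def save(n,im): cv2.imwrite("pics/"+n,im[...,::-1])
def rel(p,rot=None):
    "shift numbers (tool axes) and turn numbers to reach p,rot from measured pose"
    s=read_state();Rm=R.from_euler('xyz',s["tool_rot"])
    sh=Rm.inv().apply(np.array(p)-s["eef_pos"])/300
    tu=(Rm.inv()*R.from_euler('xyz',rot)).as_rotvec()/(np.pi/2) if rot is not None else None
    return np.round(sh,3),None if tu is None else np.round(tu,3)
E
python3 - <<'E'
from h import *
a=grab("scene");b=grab("top")
for c in(a,b):print(c["keys"],c["f"])
np.set_printoptions(precision=3,suppress=True)
save("a.png",cv2.resize(a["im"],(800,600)));save("b.png",cv2.resize(b["im"],(800,600)))
print(read_state())
E
```

```text
pics
{'vfov': 44.43275554011584, 'cx': 262.493081672776, 'cy': 190.78043525549708, 'extrinsics': array([[-3.77501398e-01, -6.18799552e-01,  6.88897532e-01,
         1.71550991e+03],
       [ 9.25787173e-01, -2.35919136e-01,  2.95398497e-01,
         4.86866411e+02],
       [-2.02683470e-02,  7.49285843e-01,  6.61936492e-01,
         1.22344241e+03],
       [ 0.00000000e+00,  0.00000000e+00,  0.00000000e+00,
         1.00000000e+00]])} 470.0974784649278
{'vfov': 54.22587242825884, 'cx': 256.8464074659557, 'cy': 199.10670435306048, 'extrinsics': array([[-3.00363532e-02,  9.73446546e-01, -2.26935320e-01,
         3.20461036e+02],
       [-9.99544606e-01, -2.85936226e-02,  9.64288690e-03,
        -1.30186185e+01],
       [ 2.89793205e-03,  2.27121612e-01,  9.73862093e-01,
         1.13306919e+03],
       [ 0.00000000e+00,  0.00000000e+00,  0.00000000e+00,
         1.00000000e+00]])} 374.9920978212087
{'clock': 0.1, 'qpos': array([-1.279,  0.629,  0.038,  1.518, -0.027,  0.996, -0.02 ]), 'qd': array([ 0.   , -0.001, -0.001, -0.003,  0.   ,  0.   ,  0.   ]), 'tau': array([  0.003, -56.454,   1.231, -19.397,   0.011,   0.005,  -0.   ]), 'eef_pos': array([227.42 , 608.348, 244.494]), 'tool_rot': array([-3.14 ,  0.   ,  2.784]), 'force': array([ 0.073, -0.982, -0.479]), 'torque': array([ 0.032,  0.032, -0.033]), 'gripper_force': 0.0, 'width': 85.69880843919861}
```

View pics/a.png

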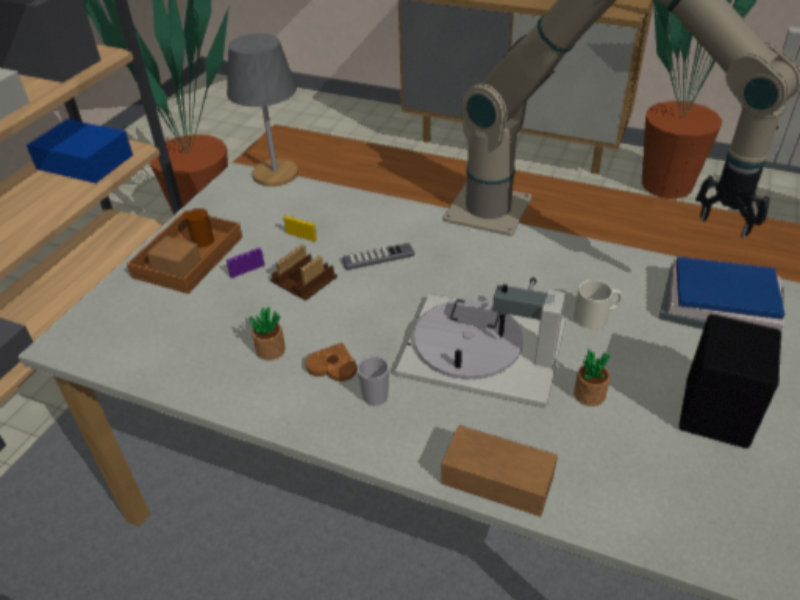

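View pics/b.png

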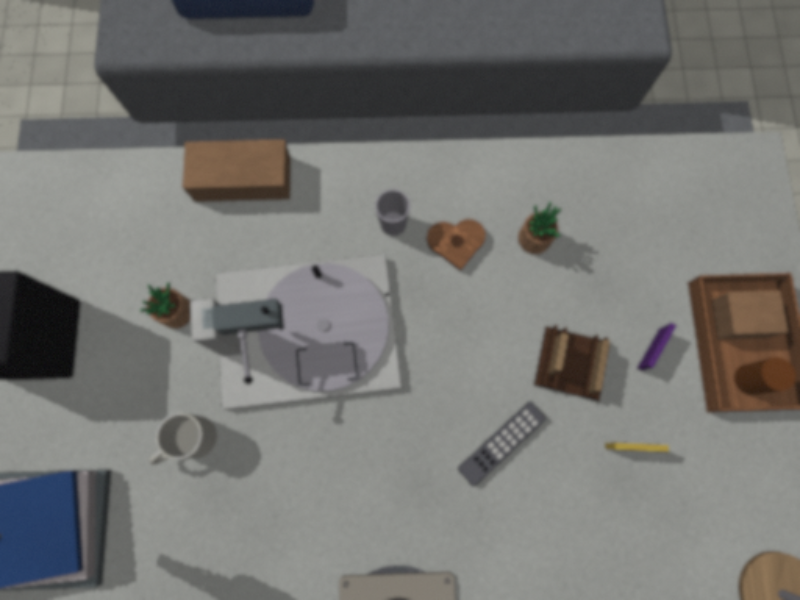

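The scene view shows the machine at about (480,345) and the rack at (303,270). The top view shows the machine at (310,330) with its lever at (245,360). The rack is at (572,363) with two pale boards, one at (558,352) and one at (599,365). The right board looks longer; an enlarged crop will settle it.

```bash
python3 - <<'E'
from h import *
a=grab("scene");b=grab("top")
def crop(c,u0,v0,u1,v1,w,h): return cv2.resize(c["im"][v0:v1,u0:u1],(w,h),interpolation=cv2.INTER_CUBIC)
top=crop(b,335,200,395,260,300,300); sc=crop(a,165,150,225,190,450,300)
m1=crop(b,120,155,270,265,400,293); m2=crop(a,250,175,370,263,400,293)
save("c.png",np.vstack([np.hstack([top,sc])[:, :750],np.hstack([m1,m2])[:, :750]]))
# machine/top: post, pen etc
for n,c in(("a",a),("b",b)):
    im=c["im"].astype(int); hsv=cv2.cvtColor(c["im"],cv2.COLOR_RGB2HSV)
    blk=(im.max(2)<45).astype(np.uint8)
    k,l,st,ce=cv2.connectedComponentsWithStats(blk)
    for i in range(1,k):
        if 4<st[i,4]<400: print(n,"blk",st[i],ce[i].round(1))
E
```

```text
a blk [421   0  14  22 114] [426.3   7.6]
a blk [344  16  22  18  58] [353.1  27. ]
a blk [125  25   2   5   5] [125.4  27. ]
a blk [103  30  28  32 292] [117.1  47.3]
a blk [423  36   5   8  15] [425.5  39. ]
a blk [99 44  3  9 15] [99.9 47.8]
a blk [342  47  10  10  19] [347.3  50.8]
a blk [476  50  22  20 344] [486.4  59.5]
a blk [299  61  18  21 281] [307.5  70.8]
a blk [42 63 10 14 79] [46.2 70.1]
a blk [299 110   6   6  14] [301. 113.]
a blk [326 111   3   5   7] [326.7 113.1]
a blk [ 65 127   6   7  34] [ 67.5 130.2]
a blk [249 159   3   3   6] [250.2 160.2]
a blk [254 158   2   4   5] [254.6 159.4]
a blk [185 173   6   5  15] [187.3 175.3]
a blk [176 178   2   3   5] [176.6 179.2]
a blk [321 183   4   4  13] [322.4 184.6]
a blk [190 186   3   3   7] [191. 187.]
a blk [319 201   4  14  40] [320.6 207.3]
a blk [291 225   4  10  33] [292.7 229.6]
a blk [  0 281   3   6  10] [  0.5 283.7]
b blk [201 172   4   5  12] [202.5 174. ]
b blk [168 197   4   4   8] [169.5 198.5]
```

View pics/c.png

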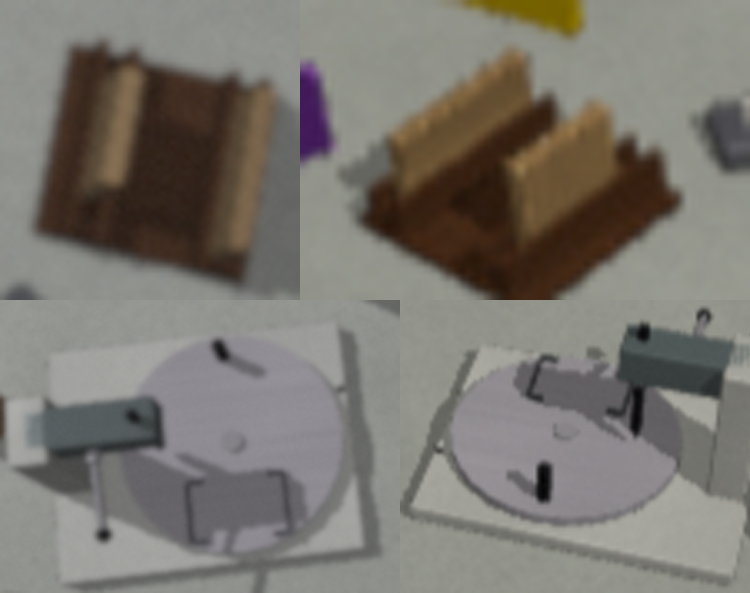

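The upper crops settle the boards. The right-hand one in the top view (original px about (383,233); back-left in the scene view) is long and low, so it is the plaque, 96x56. The left one (about (357,226)) is short and tall, so it is the 68x68 coaster. The lever ball is at top px (158.6,243) and scene px (341,180).

```bash
python3 - <<'E'
from h import *
np.set_printoptions(precision=1,suppress=True)
a=grab("scene");b=grab("top")
cb=lambda x,y:(120+x*150/400-.3,155+(y-300)*110/293-.3)
ca=lambda x,y:(250+(x-400)*120/400-.3,175+(y-300)*88/293-.3)
print("ball",tri(a,ca(703,317),b,cb(103,535)))
print("post",tri(a,ca(544,466),b,cb(219,347)), onz(b,*cb(219,347),83))
hub=onz(b,*cb(233,440),40); print("hub",hub, tri(a,ca(565,431),b,cb(233,440)))
P=[onz(b,*cb(*p),22) for p in((50,353),(343,325),(362,548),(62,583))]
print("base",P)
for i in range(4): 
    d=P[(i+1)%4]-P[i]; print(np.linalg.norm(d),np.degrees(np.arctan2(d[1],d[0])))
S=[onz(b,*cb(*p),45) for p in((188,482),(285,472),(297,532),(194,543))]
print("stops",S,np.mean(S,0))
# disc colour mask
hsv=cv2.cvtColor(b["im"],cv2.COLOR_RGB2HSV);
print(b["im"][200,225],b["im"][185,225],b["im"][165,180], b["im"][260,300])
rt=lambda x,y:(335+x/5-.4,200+y/5-.4)
Q=[onz(b,*rt(*p),64) for p in((245,85),(270,87),(247,250),(217,245))]
print("plaque top",Q,np.mean(Q,0))
print("coaster",[onz(b,*rt(*p),76) for p in((122,67),(145,70),(118,188),(92,185))])
print("rack",[onz(b,*rt(*p),33) for p in((70,48),(270,85),(240,278),(38,230))])
for n,p in dict(remote=(323,284),mug=(117,278),remoteend=(345,262)).items(): print(n,onz(b,*p,15))
E
```

```text
ball (array([439.8, 241. , 144.2]), np.float64(1.8172006305346902))
post (array([650.3, 136.9,  80.7]), np.float64(3.545884383150984)) [650.2 134.9  83. ]
hub [554.6 125.   40. ] (array([554. , 127.3,  39.3]), np.float64(4.71120499992787))
base [array([667.7, 338.9,  22. ]), array([691.9,  -0.9,  22. ]), array([431.9, -15.5,  22. ]), array([403.4, 314.8,  22. ])]
340.68056983342814 -85.92822977590801
260.45073588700495 -176.792317815496
331.5118317461888 94.93570660102806
265.47212674567317 5.211118984160617
stops [array([507.7, 173.8,  45. ]), array([515.7,  67.1,  45. ]), array([449.1,  54.8,  45. ]), array([440.4, 166.7,  45. ])] [478.2 115.6  45. ]
[145 142 148] [146 144 150] [151 153 149] [143 145 140]
plaque top [array([ 506.7, -389.3,   64. ]), array([ 505.1, -403.7,   64. ]), array([ 411.7, -380.3,   64. ]), array([ 415.1, -363.5,   64. ])] [ 459.7 -384.2   64. ]
coaster [array([ 517.2, -315.5,   76. ]), array([ 515.1, -328.6,   76. ]), array([ 447.7, -306.8,   76. ]), array([ 449.9, -292.3,   76. ])]
rack [array([ 537.7, -297.7,   33. ]), array([ 511.7, -415.2,   33. ]), array([ 398.3, -385.1,   33. ]), array([ 429.7, -269.7,   33. ])]
remote [ 321.8 -208.9   15. ]
mug [356.9 390.5  15. ]
remoteend [ 383.  -278.2   15. ]
```

```bash
python3 - <<'E'
from h import *
print(rel([441,241,260],[np.pi,0,.082+np.pi]))
E
```

```text
(array([-1.096, -0.899, -0.05 ]), array([-0.  , -0.  , -0.28]))
```

Emit:
move_arm(rows="-0.98 -0.8 -0.05 0 0 -0.28 -1; -0.98 -0.8 -0.05 0 0 -0.28 -1; -0.98 -0.8 -0.05 0 0 -0.28 -1; -0.98 -0.8 -0.05 0 0 -0.28 -1; -0.98 -0.8 -0.05 0 0 -0.28 -1; -0.98 -0.8 -0.05 0 0 -0.28 -1; -0.98 -0.8 -0.05 0 0 -0.28 -1; -0.98 -0.8 -0.05 0 0 -0.28 -1; -0.98 -0.8 -0.05 0 0 -0.28 -1; -0.98 -0.8 -0.05 0 0 -0.28 -1; -0.98 -0.8 -0.05 0 0 -0.28 -1; -0.98 -0.8 -0.05 0 0 -0.28 -1")

```text
clock: 1.3
eef_pos: [418.9, 281.4, 260.4]
tool_rot: [3.141, -0.0, -3.06]
force: [-0.2, 0.5, -0.6]
width: 85.4
gripper_force: 0.0
```

```bash
python3 - <<'E'
from h import *
np.set_printoptions(precision=2,suppress=True)
c=grab("wrist");save("w1.png",cv2.resize(c["im"],(800,600)))
print(c["E"],c["f"],c["cx"],c["cy"]);print(read_state()["qpos"])
M=np.array([554.5,126,0]);Rz=R.from_euler('z',.082)
for p in([-100,125,139],[-31,125,168],[-75,0,38],[-43.5,51.5,45],[-106.5,51.5,45],[-43.5,-51.5,45]): print(p,np.array(proj(c,M+Rz.apply(p)))*800/512)
print(rel([441,241,260],[np.pi,0,.082+np.pi]))
E
```

```text
[[ -0.08  -0.96  -0.28 348.9 ]
 [  1.    -0.08  -0.02 275.43]
 [  0.    -0.28   0.96 389.34]
 [  0.     0.     0.     1.  ]] 336.7986382697726 254.5562295709914 195.76462853152958
[-0.6   0.4  -0.07  1.9   0.03  0.84  0.97]
[-100, 125, 139] [316.78 343.97]
[-31, 125, 168] [314.28 497.14]
[-75, 0, 38] [161.63 327.62]
[-43.5, 51.5, 45] [235.84 372.94]
[-106.5, 51.5, 45] [227.73 286.47]
[-43.5, -51.5, 45] [ 90.13 373.14]
(array([-0.06, -0.14,  0.  ]), array([ 0., -0.,  0.]))
```

View pics/w1.png

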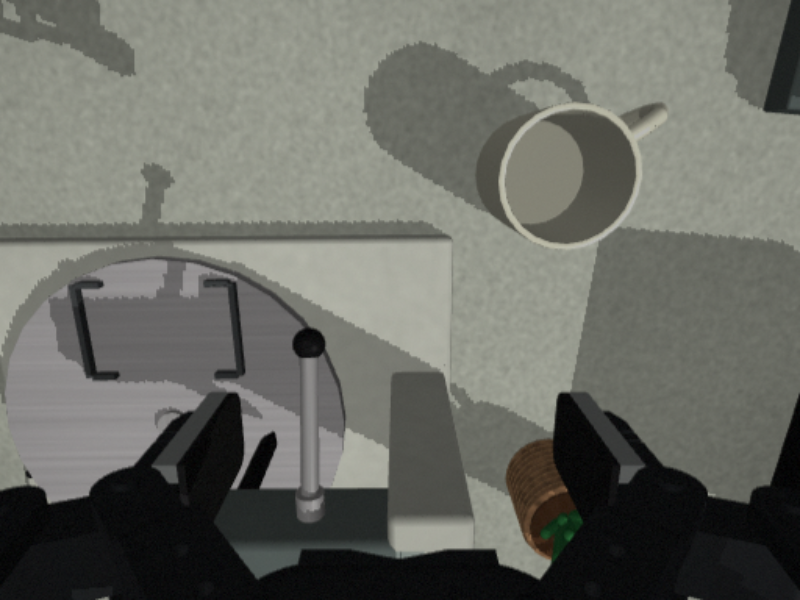

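The wrist view shows the ball at (309,343) and the lever pivot at (311,505). The stops' inner corners are near (238,373), (230,288) and (92,375), 1-2 px from my machine pose, so the pose is good.

```bash
python3 - <<'E'
from h import *
np.set_printoptions(precision=3,suppress=True)
c=grab("wrist")
M=np.array([554.5,126,0]);Rz=R.from_euler('z',.082)
p=onz(c,309*.64-.2,343*.64-.2,139);m=Rz.inv().apply(p-M);print(p,m)
t=lambda m:M+Rz.apply(m)
th0=-.4
for th in(-.4,0,.3,.6): 
    q=t([-31-75*np.cos(th),m[1],168+75*np.sin(th)-5]); print(th,q,rel(q,[np.pi,0,.082+np.pi])[0])
print(t([-75,0,0]))
E
```

```text
[443.649 239.38  139.   ] [-101.192  122.079  139.   ]
-0.4 [444.757 239.471 133.794] [-0.077 -0.152  0.421]
0 [438.857 238.986 163.   ] [-0.057 -0.152  0.324]
0.3 [442.195 239.261 185.164] [-0.068 -0.152  0.25 ]
0.6 [451.913 240.059 205.348] [-0.101 -0.152  0.183]
[479.752 119.857   0.   ]
```

Emit:
move_arm(rows="-0.077 -0.152 0 0 0 0 -1; -0.077 -0.152 0.1 0 0 0 -1; -0.077 -0.152 0.25 0 0 0 -0.6; -0.077 -0.152 0.35 0 0 0 -0.4; -0.077 -0.152 0.421 0 0 0 -0.2; -0.077 -0.152 0.421 0 0 0 0.2; -0.077 -0.152 0.421 0 0 0 1; -0.077 -0.152 0.421 0 0 0 1; -0.077 -0.152 0.421 0 0 0 1; -0.077 -0.152 0.421 0 0 0 1")

```text
clock: 2.23
eef_pos: [445.8, 239.7, 135.5]
tool_rot: [3.139, 0.002, -3.058]
force: [-3.1, 4.6, -0.3]
width: 12.5
gripper_force: 58.4
```

Emit:
move_arm(rows="0.015 0 -0.048 0 0 0 1; 0.02 0 -0.097 0 0 0 1; 0.017 0 -0.135 0 0 0 1; 0.009 0 -0.171 0 0 0 1; -0.006 0 -0.205 0 0 0 1; -0.023 0 -0.236 0 0 0 1; -0.023 0 -0.236 0 0 0 1; -0.023 0 -0.236 0 0 0 1")

```text
clock: 2.9
eef_pos: [450.6, 240.1, 206.0]
tool_rot: [3.139, -0.002, -3.059]
force: [-5.9, 3.9, 4.5]
width: 12.6
gripper_force: 59.7
```

Emit:
move_arm(rows="0 0 0 0 0 0 -0.3; 0 0 0 0 0 0 -0.3; 0 0 0 0 0 0 -0.3; 0 0 -0.1 0 0 0 -0.3; 0 0 -0.22 0 0 0 -0.3; 0 -0.3 -0.22 0 0 0 -0.5; 0 -0.9 -0.22 0 0 -0.2 -0.5; 0 -0.9 -0.22 0 0 -0.2 -0.5; 0 -0.9 -0.22 0 0 -0.2 -0.5; 0 -0.9 -0.22 0 0 -0.2 -0.5; 0 -0.9 -0.22 0 0 -0.2 -0.5; 0 -0.9 -0.22 0 0 -0.2 -0.5")

```text
clock: 3.9
eef_pos: [474.6, -36.8, 271.3]
tool_rot: [-3.139, -0.0, -2.751]
force: [-0.0, -0.2, 0.5]
width: 63.7
gripper_force: 0.0
```

```bash
python3 - <<'E'
from h import *
np.set_printoptions(precision=3,suppress=True)
print(read_state()["eef_pos"],read_state()["width"])
M=np.array([554.5,126,0]);Rz=R.from_euler('z',.082)
a=grab("scene");b=grab("top")
for th in(0,.8,1.0):
    p=M+Rz.apply([-31-75*np.cos(th-.4),122,168+75*np.sin(th-.4)]);print(th,proj(a,p),proj(b,p))
for n,c,r in(("a",a,(325,160,365,200)),("b",b,(135,210,190,260))):
    u0,v0,u1,v1=r; m=(c["im"][v0:v1,u0:u1].max(2)<60).astype(np.uint8)
    k,l,st,ce=cv2.connectedComponentsWithStats(m)
    for i in range(1,k):
        if st[i,4]>3: print(n,st[i],ce[i]+[u0,v0])
yaw=-.257+np.pi
print(rel([440,-345,300],[np.pi,0,yaw]))
E
```

```text
[474.578 -36.802 271.324] 63.74612225011711
0 (np.float64(339.38619287367715), np.float64(181.75108573932872)) (np.float64(159.17673536750402), np.float64(241.3705127520376))
0.8 (np.float64(340.8707244829077), np.float64(168.89691471417888)) (np.float64(153.31598360272665), np.float64(238.627456114232))
1.0 (np.float64(340.8352136596089), np.float64(167.17177162769528)) (np.float64(151.75634798363575), np.float64(235.08203733277986))
a [16  6  3  3  8] [342.    166.875]
a [17 37  4  3  9] [343.889 198.222]
b [ 6  1 10  3 23] [145.696 211.957]
b [23  0  9  1  9] [162. 210.]
b [16 25  3  3  9] [152. 236.]
(array([ 0.493, -0.906, -0.093]), array([-0.002,  0.001,  0.409]))
```

Scene (342,167) and top (152,236) both put the ball at about 1.0 rad, so the lever is up. Next, over the rack.

Emit:
move_arm(rows="0.49 -0.9 -0.09 0 0 0.41 -0.5; 0.49 -0.9 -0.09 0 0 0.41 -0.5; 0.49 -0.9 -0.09 0 0 0.41 -0.5; 0.49 -0.9 -0.09 0 0 0.41 -0.5; 0.49 -0.9 -0.09 0 0 0.41 -0.5; 0.49 -0.9 -0.09 0 0 0.41 -0.5; 0.49 -0.9 -0.09 0 0 0.41 -0.5; 0.49 -0.9 -0.09 0 0 0.41 -0.5; 0.49 -0.9 -0.09 0 0 0.41 -0.5; 0.49 -0.9 -0.09 0 0 0.41 -0.5; 0.49 -0.9 -0.09 0 0 0.41 -0.5")

```text
clock: 4.92
eef_pos: [443.8, -335.2, 297.6]
tool_rot: [3.14, -0.0, 2.895]
force: [-0.1, 1.0, 0.7]
width: 64.3
gripper_force: 0.0
```

```bash
python3 - <<'E'
from h import *
np.set_printoptions(precision=3,suppress=True)
print(read_state()["eef_pos"],read_state()["tool_rot"],read_state()["qpos"])
c=grab("wrist");save("w2.png",cv2.resize(c["im"],(800,600)))
np.save("w2.npy",dict(c),allow_pickle=True)
Rz=R.from_euler('z',-.257)
for l in(-48,48):
  for t in(-6,6): print(l,t,np.array(proj(c,np.array([459.7,-384.2,64])+Rz.apply([l,t,0])))*1.5625)
E
```

```text
[ 443.772 -335.163  297.641] [ 3.14  -0.     2.895] [ 0.494  0.439  0.152  1.718 -0.079  0.991  1.999]
-48 -6 [325.705 228.332]
-48 6 [343.161 228.514]
48 -6 [329.275 358.513]
48 6 [345.53  358.663]
```

View pics/w2.png

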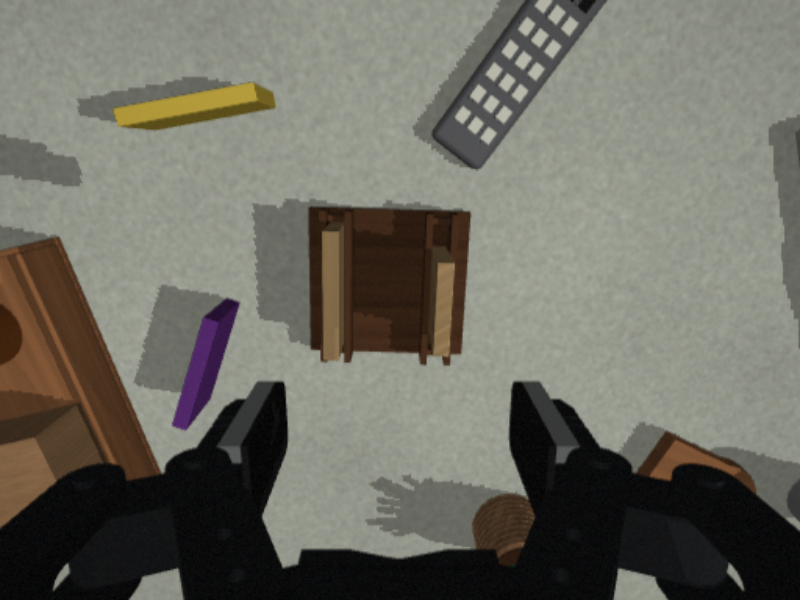

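The wrist view shows the plaque's top edge with corners (325,223), (344,223), (322,360) and (341,360). The coaster is at (441,300).

```bash
python3 - <<'E'
from h import *
np.set_printoptions(precision=3,suppress=True)
c=np.load("w2.npy",allow_pickle=True).item()
im=c["im"].astype(int); hsv=cv2.cvtColor(c["im"],cv2.COLOR_RGB2HSV)
x0,x1,y0,y1=195,225,138,236
sub=hsv[y0:y1,x0:x1]; m=((sub[...,2]>110)&(sub[...,1]>60)).astype(np.uint8)
k,l,st,ce=cv2.connectedComponentsWithStats(m);i=1+st[1:,4].argmax();print(st[i])
yy,xx=np.nonzero(l==i);r=cv2.minAreaRect(np.float32(np.c_[xx+x0,yy+y0]));bx=cv2.boxPoints(r);print(bx*1.5625)
P=np.array([onz(c,u,v,64) for u,v in bx]);print(P,P.mean(0))
q=[onz(c,u*.64-.2,v*.64-.2,64) for u,v in((334.5,223),(331.5,360))];d=q[0]-q[1]
print(q,np.mean(q,0),np.linalg.norm(d),np.arctan2(d[1],d[0]))
q=[onz(c,u*.64-.2,v*.64-.2,33) for u,v in((309,207),(310,350),(470,212),(462,353))]
for i,j in((0,1),(2,3),(0,2),(1,3)):
  d=q[i]-q[j]; print(np.arctan2(d[1],d[0]),np.linalg.norm(d))
E
```

```text
[ 11  10  11  83 856]
[[321.875 231.25 ]
 [337.5   231.25 ]
 [337.5   359.375]
 [321.875 359.375]]
[[ 413.035 -380.924   64.   ]
 [ 415.662 -370.489   64.   ]
 [ 506.741 -396.503   64.   ]
 [ 503.918 -407.694   64.   ]] [ 459.839 -388.902   64.   ]
[array([ 409.459, -371.078,   64.   ]), array([ 505.838, -401.093,   64.   ])] [ 457.649 -386.085   64.   ] 100.94520286779704 2.8396853105729405
2.8552452761244114 112.68833824774761
2.875940854066486 111.5848461272286
-1.84803943690243 119.05512167620925
-1.8389247715848993 121.37947980150017
```

```bash
python3 - <<'E'
from h import *
print(rel([458.5,-386.5,52],[np.pi,0,2.865]),read_state()["eef_pos"])
E
```

```text
(array([-0.089, -0.156,  0.819]), array([ 0.001, -0.   ,  0.02 ])) [ 443.92681342 -334.81812148  297.67922248]
```

Emit:
move_arm(rows="-0.089 -0.156 0.05 0 0 0.02 -0.5; -0.089 -0.156 0.2 0 0 0.02 -0.5; -0.089 -0.156 0.33 0 0 0.02 -0.5; -0.089 -0.156 0.46 0 0 0.02 -0.5; -0.089 -0.156 0.57 0 0 0.02 -0.5; -0.089 -0.156 0.65 0 0 0.02 -0.5; -0.089 -0.156 0.73 0 0 0.02 -0.5; -0.089 -0.156 0.79 0 0 0.02 -0.5; -0.089 -0.156 0.82 0 0 0.02 -0.5; -0.089 -0.156 0.82 0 0 0.02 -0.5")

```text
clock: 5.8
eef_pos: [457.4, -386.2, 49.9]
tool_rot: [3.139, -0.004, 2.864]
force: [-0.6, 0.4, 0.4]
width: 64.0
gripper_force: 0.0
```

Emit:
move_arm(rows="0 0 0 0 0 0 0.3; 0 0 0 0 0 0 0.5; 0 0 0 0 0 0 0.8; 0 0 0 0 0 0 0.8; 0 0 0 0 0 0 0.8; 0 0 0 0 0 0 0.8; 0 0 0 0 0 0 0.8")

```text
clock: 6.38
eef_pos: [458.4, -389.3, 53.1]
tool_rot: [-3.141, 0.002, 2.862]
force: [0.5, 0.4, 6.3]
width: 10.8
gripper_force: 59.2
```

Emit:
move_arm(rows="0 0 -0.05 0 0 0 0.8; 0 0 -0.12 0 0 0 0.8; 0 0 -0.2 0 0 0 0.8; 0 0 -0.28 0 0 0 0.8; 0 0 -0.35 0 0 0 0.8; 0 0 -0.35 0 0 0 0.8")

```text
clock: 6.88
eef_pos: [459.6, -390.7, 161.3]
tool_rot: [-3.139, 0.007, 2.862]
force: [0.3, -0.4, -0.5]
width: 10.8
gripper_force: 58.7
```

```bash
python3 - <<'E'
from h import *
print(rel([510,-140,130],[np.pi,0,1.653]),read_state()["eef_pos"],read_state()["width"])
b=grab("top");hub=[onz(b,u*.64,v*.64,0) for u,v in((457,245),(462,475),(545,410))];print(np.round(hub))
E
```

```text
(array([0.07 , 0.85 , 0.101]), array([0.001, 0.005, 0.77 ])) [ 459.61847716 -390.66330965  161.26669423] 10.843043141571068
[[ 720. -142.    0.]
 [ 268. -128.    0.]
 [ 382. -293.    0.]]
```

Emit:
move_arm(rows="0.07 0.85 0 0 0 0.77 0.8; 0.07 0.85 0 0 0 0.77 0.8; 0.07 0.85 0 0 0 0.77 0.8; 0.07 0.85 0 0 0 0.77 0.8; 0.07 0.85 0 0 0 0.77 0.8; 0.07 0.85 0.05 0 0 0.77 0.8; 0.07 0.85 0.1 0 0 0.77 0.8; 0.07 0.85 0.15 0 0 0.77 0.8; 0.07 0.85 0.2 0 0 0.77 0.8; 0.07 0.85 0.23 0 0 0.77 0.8; 0.07 0.85 0.25 0 0 0.77 0.8; 0.07 0.85 0.25 0 0 0.77 0.8")

```text
clock: 7.93
eef_pos: [506.3, -137.3, 79.9]
tool_rot: [-3.138, -0.001, 1.655]
force: [0.9, 0.3, -0.8]
width: 10.8
gripper_force: 58.8
```

```bash
python3 - <<'E'
from h import *
s=read_state();print(rel([510,-140,45],[np.pi,0,1.653]),s["eef_pos"],s["width"],s["tool_rot"],s["qpos"],s["force"])
E
```

```text
(array([-0.01 ,  0.012,  0.116]), array([-0.003, -0.001,  0.002])) [ 506.28546882 -137.33847154   79.88920079] 10.81767348324027 [-3.13765225e+00 -7.99350496e-04  1.65541034e+00] [-0.05311639  0.74899752  0.40811427  2.00411418 -0.58642288  0.50907293
  0.86498512] [ 0.85979094  0.34336686 -0.78261983]
```

Emit:
move_arm(rows="-0.01 0.012 0.04 0 0 0 0.8; -0.01 0.012 0.08 0 0 0 0.8; -0.01 0.012 0.1 0 0 0 0.8; -0.01 0.012 0.108 0 0 0 0.8; -0.01 0.012 0.112 0 0 0 0.8; -0.01 0.012 0.116 0 0 0 0.8; -0.01 0.012 0.116 0 0 0 0.8")

```text
clock: 8.52
eef_pos: [511.8, -140.7, 47.2]
tool_rot: [3.141, 0.0, 1.653]
force: [-0.7, 0.5, 0.2]
width: 11.0
gripper_force: 58.8
```

Emit:
move_arm(rows="0 0 0.004 0 0 0 0.8; 0 0 0.008 0 0 0 0.8; 0 0 0.012 0 0 0 0.8; 0 0 0.012 0 0 0 0.8; 0 0 0.012 0 0 0 0.8")

```text
clock: 8.93
eef_pos: [512.0, -140.5, 45.1]
tool_rot: [3.14, -0.0, 1.653]
force: [-3.8, 1.4, 15.8]
width: 11.1
gripper_force: 60.8
```

Emit:
move_arm(rows="0 0 -0.006 0 0 0 0.4; 0 0 -0.006 0 0 0 0; 0 0 -0.006 0 0 0 -0.3; 0 0 -0.006 0 0 0 -0.5; 0 0 -0.006 0 0 0 -0.5; 0 0 -0.06 0 0 0 -0.5; 0 0 -0.06 0 0 0 -0.5; 0 0 -0.06 0 0 0 -0.5")

```text
clock: 9.6
eef_pos: [512.1, -140.7, 61.6]
tool_rot: [3.14, 0.001, 1.653]
force: [-0.5, -0.3, -0.0]
width: 63.6
gripper_force: 0.0
```

```bash
python3 - <<'E'
from h import *
s=read_state();print(s["eef_pos"],s["width"])
b=grab("scene");u,v=map(int,proj(b,[512,-140,28]));print(u,v)
w=grab("wrist")
save("d.png",np.hstack([cv2.resize(b["im"][v-30:v+30,u-40:u+40],(400,300),interpolation=cv2.INTER_CUBIC),cv2.resize(w["im"],(400,300))]))
E
```

```text
[ 512.08365329 -140.68126893   61.61386368] 63.60314993900205
235 191
```

View pics/d.png

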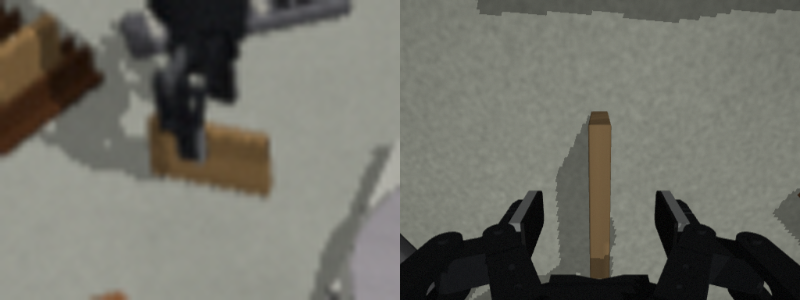

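The plaque stands upright between the open fingers, its top edge at crop px (600,195). I'll push the top over slowly.

Emit:
move_arm(rows="0 0.03 0.03 0 0 0 -0.5; 0 0.07 0.035 0 0 0 -0.5; 0 0.085 0.035 0 0 0 -0.5; 0 0.1 0.035 0 0 0 -0.5; 0 0.115 0.035 0 0 0 -0.5; 0 0.13 0.035 0 0 0 -0.5; 0 0.145 0.035 0 0 0 -0.5; 0 0.16 0.035 0 0 0 -0.5; 0 0.165 0.02 0 0 0 -0.5; 0 0.165 -0.2 0 0 0 -0.8; 0 0.165 -0.4 0 0 0 -0.8; 0 0.165 -0.4 0 0 0 -0.8")

```text
clock: 10.7
eef_pos: [560.1, -136.5, 181.7]
tool_rot: [-3.139, -0.0, 1.652]
force: [1.0, 0.7, -0.2]
width: 76.5
gripper_force: 0.0
```

```bash
cat > fp.py <<'E'
from h import *
def plaque(c,z,seed,w=70):
    u,v=map(int,proj(c,seed)); v0=max(v-w,0);u0=max(u-w,0)
    hsv=cv2.cvtColor(c["im"][v0:v+w,u0:u+w],cv2.COLOR_RGB2HSV)
    m=((hsv[...,0]>8)&(hsv[...,0]<22)&(hsv[...,1]>85)&(hsv[...,2]>90)).astype(np.uint8)
    m=cv2.morphologyEx(m,cv2.MORPH_OPEN,np.ones((3,3)))
    k,l,st,ce=cv2.connectedComponentsWithStats(m)
    if k<2: return None
    i=1+st[1:,4].argmax();yy,xx=np.nonzero(l==i)
    P=np.array([onz(c,a+u0,b+v0,z)[:2] for a,b in zip(xx,yy)],np.float32)
    return cv2.minAreaRect(P),st[i]+[u0,v0,0,0,0]
E
python3 - <<'E'
from fp import *
s=read_state();print(s["eef_pos"])
c=grab("wrist");print(plaque(c,12,[535,-140,12],130))
b=grab("top");print(plaque(b,12,[535,-140,12],40))
save("w3.png",c["im"]); np.save("w3.npy",dict(c),allow_pickle=True)
E
```

```text
[ 560.08237094 -136.53442865  181.71276588]
(((547.6576538085938, -137.8113555908203), (55.30760955810547, 95.10723876953125), 4.6859612464904785), array([ 209,  126,   63,  103, 6262]))
(((530.6177368164062, -178.31069946289062), (6.089056015014648, 6.3831095695495605), 86.53817749023438), array([307, 213,   3,   3,   9]))
```

View pics/w3.png

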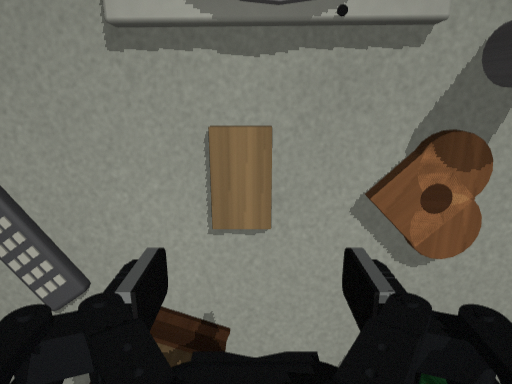

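It lies flat: rectangle 55x95 mm at (547.7,-137.8), px (240,178), angle already that of the nest. Now for the edge grasp.

```bash
python3 - <<'E'
from h import *
print(rel([547.7,-137.8,30],[np.pi,0,1.6526]),read_state()["qpos"])
E
```

```text
(array([ 0.009, -0.062,  0.523]), array([ 0.007,  0.003, -0.   ])) [-0.15852232  0.65901864  0.56305382  1.79621234 -0.46898977  0.80956853
  0.71775441]
```

Emit:
move_arm(rows="0.009 -0.062 0 0.007 0.003 0 -0.6; 0.009 -0.062 0.1 0.007 0.003 0 -0.6; 0.009 -0.062 0.2 0.007 0.003 0 -0.6; 0.009 -0.062 0.3 0.007 0.003 0 -0.6; 0.009 -0.062 0.4 0.007 0.003 0 -0.6; 0.009 -0.062 0.47 0.007 0.003 0 -0.6; 0.009 -0.062 0.5 0.007 0.003 0 -0.6; 0.009 -0.062 0.52 0.007 0.003 0 -0.6; 0.009 -0.062 0.523 0.007 0.003 0 -0.6; 0.009 -0.062 0.523 0.007 0.003 0 -0.6")

```text
clock: 11.63
eef_pos: [542.8, -135.6, 24.3]
tool_rot: [-3.132, -0.004, 1.653]
force: [0.3, -0.3, -0.2]
width: 68.2
gripper_force: 0.0
```

Emit:
move_arm(rows="0 0 0.01 0 0 0 -0.6; 0 0 0.02 0 0 0 -0.6; 0 0 0.03 0 0 0 -0.6; 0 0 0.04 0 0 0 -0.6; 0 0 0.04 0 0 0 -0.6")

```text
clock: 12.05
eef_pos: [541.8, -135.1, 11.1]
tool_rot: [-3.13, -0.005, 1.653]
force: [0.6, 0.6, 0.1]
width: 68.8
gripper_force: 0.0
```

```bash
python3 - <<'E'
from h import *
print(rel([547.7,-137.8,12],[np.pi,0,1.6526]),read_state()["eef_pos"],read_state()["tool_rot"])
E
```

```text
(array([-0.011,  0.019, -0.003]), array([-0.007, -0.003,  0.   ])) [ 541.81077706 -135.07182781   11.11823663] [-3.13007696 -0.00500838  1.65291758]
```

Emit:
move_arm(rows="-0.011 0.019 -0.003 -0.007 -0.003 0 -0.6; -0.011 0.019 -0.003 -0.007 -0.003 0 -0.6; -0.011 0.019 -0.003 -0.007 -0.003 0 -0.6; -0.011 0.019 -0.003 -0.007 -0.003 0 -0.6")

```text
clock: 12.38
eef_pos: [548.1, -138.1, 12.4]
tool_rot: [3.141, -0.0, 1.653]
force: [-0.0, 0.3, 0.3]
width: 68.5
gripper_force: 0.0
```

Emit:
move_arm(rows="0 0 0.005 0 0 0 -0.6; 0 0 0.01 0 0 0 -0.6; 0 0 0.01 0 0 0 -0.6")

```text
clock: 12.63
eef_pos: [547.8, -137.9, 9.0]
tool_rot: [-3.141, -0.0, 1.653]
force: [-0.3, 0.3, -0.5]
width: 68.4
gripper_force: 0.0
```

Emit:
move_arm(rows="0 0 0 0 0 0 -0.45; 0 0 0 0 0 0 -0.35; 0 0 0 0 0 0 -0.2; 0 0 0 0 0 0 0; 0 0 0 0 0 0 0; 0 0 0 0 0 0 0")

```text
clock: 13.13
eef_pos: [548.3, -138.2, 10.4]
tool_rot: [3.141, -0.0, 1.653]
force: [-1.0, 0.8, 9.9]
width: 54.5
gripper_force: 67.5
```

Emit:
move_arm(rows="0 0 -0.03 0 0 0 0; 0 0 -0.08 0 0 0 0; 0 0 -0.16 0 0 0 0; 0.05 -0.02 -0.25 0 0 0 0; 0.15 -0.06 -0.35 0 0 0 0; 0.27 -0.1 -0.45 0 0 0 0; 0.38 -0.15 -0.46 0 0 0 0; 0.45 -0.18 -0.46 0 0 0 0; 0.478 -0.19 -0.46 0 0 0 0; 0.478 -0.19 -0.46 0 0 0 0; 0.478 -0.19 -0.46 0 0 0 0")

```text
clock: 14.05
eef_pos: [480.0, -0.2, 147.6]
tool_rot: [3.141, 0.001, 1.653]
force: [1.3, -0.7, -0.7]
width: 54.6
gripper_force: 63.8
```

```bash
python3 - <<'E'
from h import *
s=read_state();print(s["eef_pos"],s["tool_rot"],s["width"],s["qpos"])
c=grab("wrist");save("w4.png",cv2.resize(c["im"],(800,600)));np.save("w4.npy",dict(c),allow_pickle=True)
M=np.array([554.5,126,0]);Rz=R.from_euler('z',.082)
for p in([-43.5,51.5,45],[-106.5,51.5,45],[-43.5,-51.5,45],[-106.5,-51.5,45]): print(p,np.array(proj(c,M+Rz.apply(p)))*1.5625)
E
```

```text
[ 4.80036706e+02 -2.08214047e-01  1.47605641e+02] [3.14051727e+00 8.73741644e-04 1.65342499e+00] 54.55905650226368 [-0.42304601  0.6050314   0.54183357  2.08817403 -0.55411615  0.58969899
  0.59392559]
[-43.5, 51.5, 45] [ 507.45739463 -130.71352888]
[-106.5, 51.5, 45] [ 336.77825968 -130.9723438 ]
[-43.5, -51.5, 45] [493.21546373 158.93175094]
[-106.5, -51.5, 45] [344.51074325 158.85876197]
```

View pics/w4.png

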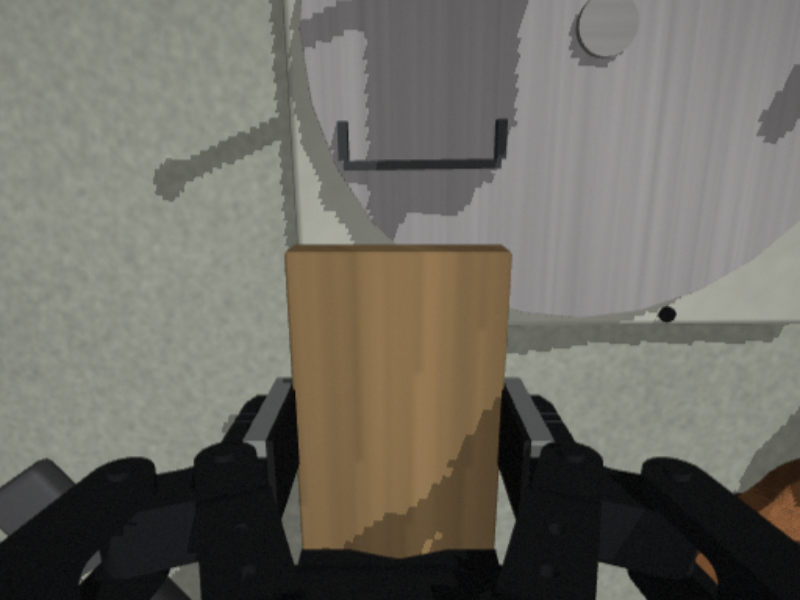

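The wrist view shows the plaque held level, its far top corners at (287,251) and (511,251). The near stop's inner corners are at (348,160) and (497,160), 3 px right of prediction.

```bash
python3 - <<'E'
from h import *
np.set_printoptions(precision=3,suppress=True)
c=np.load("w4.npy",allow_pickle=True).item()
f=lambda u,v,z:onz(c,u*.64-.2,v*.64-.2,z)
A,B=f(287,251,149),f(511,251,149);print(A,B,np.linalg.norm(A-B),"mid",(A+B)/2)
t=np.array([480.0,-.2]);Rz=R.from_euler('z',.082)
ctr=(A+B)/2-Rz.apply([0,48,0]);print("plaque ctr",ctr,"off tcp",ctr[:2]-t)
C,D=f(348,160,45),f(497,160,45);print(C,D,np.linalg.norm(C-D))
n=(C+D)/2+Rz.apply([0,51.5,0]);print("nest",n)
tgt=np.append(n[:2]-(ctr[:2]-t),0)
for z in(80,52):
    tgt[2]=z;print(tgt,rel(tgt,[np.pi,0,1.653]))
E
```

```text
[449.482  45.028 149.   ] [504.111  49.526 149.   ] 54.8140196061381 mid [476.797  47.277 149.   ]
plaque ctr [480.728  -0.562 149.   ] off tcp [ 0.728 -0.362]
[453.936  65.723  45.   ] [516.873  70.925  45.   ] 63.151659707338425
nest [481.186 119.651  45.   ]
[480.458 120.013  80.   ] (array([0.403, 0.033, 0.225]), array([ 0.001,  0.001, -0.001]))
[480.458 120.013  52.   ] (array([0.403, 0.033, 0.318]), array([ 0.001,  0.001, -0.001]))
```

Emit:
move_arm(rows="0.1 0.033 0 0 0 0 0; 0.2 0.033 0 0 0 0 0; 0.3 0.033 0 0 0 0 0; 0.38 0.033 0 0 0 0 0; 0.403 0.033 0.06 0 0 0 0; 0.403 0.033 0.13 0 0 0 0; 0.403 0.033 0.19 0 0 0 0; 0.403 0.033 0.23 0 0 0 0; 0.403 0.033 0.25 0 0 0 0; 0.403 0.033 0.25 0 0 0 0; 0.403 0.033 0.25 0 0 0 0")

```text
clock: 15.02
eef_pos: [480.2, 120.1, 72.3]
tool_rot: [3.141, 0.001, 1.651]
force: [0.3, -0.4, -0.9]
width: 54.3
gripper_force: 63.8
```

```bash
python3 - <<'E'
from h import *
s=read_state();print(s["eef_pos"],s["tool_rot"],s["width"],s["force"])
print(rel([480.5,120,52],[np.pi,0,1.653]))
E
```

```text
[480.24948858 120.14780955  72.29707964] [3.14130747e+00 7.22639160e-04 1.65067216e+00] 54.2709768183841 [ 0.2776469  -0.40340559 -0.92349176]
(array([-0.001,  0.001,  0.068]), array([ 0.   ,  0.   , -0.001]))
```

Plaque bottom is at about 62; lower to about 50, then feel for contact.

Emit:
move_arm(rows="0 0 0.02 0 0 0 0; 0 0 0.04 0 0 0 0; 0 0 0.055 0 0 0 0; 0 0 0.066 0 0 0 0; 0 0 0.072 0 0 0 0; 0 0 0.076 0 0 0 0; 0 0 0.079 0 0 0 0; 0 0 0.079 0 0 0 0")

```text
clock: 15.68
eef_pos: [479.4, 121.5, 48.6]
tool_rot: [3.142, 0.0, 1.653]
force: [0.4, -0.7, -0.4]
width: 54.5
gripper_force: 63.8
```

Emit:
move_arm(rows="0 0 0 0 0 0 -0.1; 0 0 0 0 0 0 -0.3; 0 0 0 0 0 0 -0.45; 0 0 0 0 0 0 -0.6; 0 0 0 0 0 0 -0.6; 0 0 -0.05 0 0 0 -0.6; 0 0 -0.12 0 0 0 -0.6; -0.1 0 -0.2 0 0 0 -0.6; -0.3 0 -0.3 0 0 0 -0.6; -0.4 0 -0.35 0 0 0 -0.6; -0.4 0 -0.35 0 0 0 -0.6")

```text
clock: 16.6
eef_pos: [490.6, -3.8, 156.4]
tool_rot: [3.137, 0.004, 1.647]
force: [0.4, -0.8, 0.1]
width: 68.2
gripper_force: 0.0
```

```bash
python3 - <<'E'
from fp import *
s=read_state();print(s["eef_pos"])
b=grab("top");print(plaque(b,50,[480,120,50],40));save("e.png",cv2.resize(np.hstack([b["im"][180:260,150:260]]),(660,480),interpolation=cv2.INTER_CUBIC))
E
```

```text
[490.61476663  -3.81544039 156.3544289 ]
None
```

View pics/e.png

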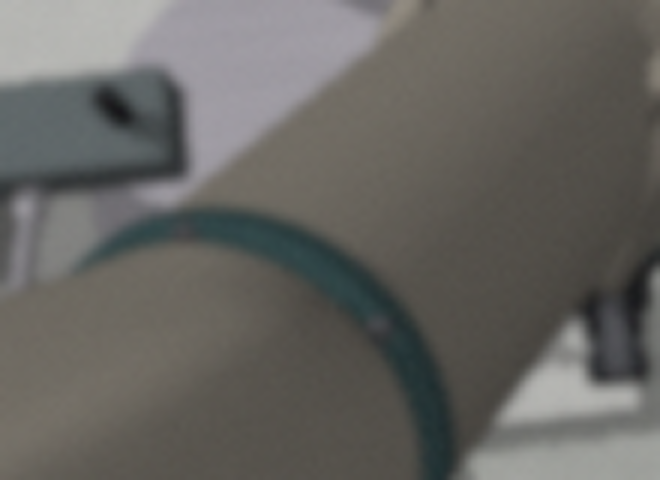

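The arm hides the nest in the top view, so I'll measure the plaque numerically from the wrist camera.

```bash
python3 - <<'E'
from fp import *
np.set_printoptions(precision=3,suppress=True)
c=grab("wrist");u=proj(c,[480.5,120,50]);print(u);s=read_state();print(s["eef_pos"],s["tool_rot"])
r=plaque(c,50,[480.5,110,50],130);print(r)
if r:
  box=cv2.boxPoints(r[0]);M=np.array([554.5,126,0]);Rz=R.from_euler('z',.082)
  print(Rz.inv().apply(np.c_[box,[50]*4]-M))
for p in([640,20,156],[650.5,179,156],[650.5,179,64]): print(rel(p,[np.pi,0,1.653]))
E
```

```text
(np.float64(250.15470985213142), np.float64(5.149957418312226))
[490.509  -2.029 155.489] [3.137 0.002 1.646]
(((460.2038269042969, 96.77901458740234), (11.48519515991211, 48.998836517333984), 4.243214130401611), array([ 206,    0,   20,   84, 1396]))
[[-101.921    3.145   50.   ]
 [-102.31   -45.852   50.   ]
 [ -90.825  -45.943   50.   ]
 [ -90.436    3.054   50.   ]]
(array([0.036, 0.502, 0.   ]), array([ 0.003,  0.001, -0.004]))
(array([ 0.561,  0.577, -0.   ]), array([ 0.003,  0.001, -0.004]))
(array([0.562, 0.576, 0.306]), array([ 0.003,  0.001, -0.004]))
```

Emit:
move_arm(rows="0.036 0.1 0 0 0 0 0; 0.036 0.2 0 0 0 0 0.5; 0.036 0.3 0 0 0 0 1; 0.036 0.4 0 0 0 0 1; 0.036 0.5 0 0 0 0 1; 0.036 0.5 0 0 0 0 1; 0.036 0.5 0 0 0 0 1")

```text
clock: 17.28
eef_pos: [638.0, 27.0, 151.9]
tool_rot: [-3.14, -0.001, 1.655]
force: [-0.8, 0.8, -0.3]
width: -0.1
gripper_force: 0.0
```

```bash
python3 - <<'E'
from fp import *
np.set_printoptions(precision=3,suppress=True)
M=np.array([554.5,126,0]);Rz=R.from_euler('z',.082)
s=read_state();print(s["eef_pos"],s["tool_rot"],s["width"])
for n in("scene","top","wrist"):
  c=grab(n);r=plaque(c,50,[480.5,120,50],35 if n!="wrist" else 120);
  if r: print(n,r, Rz.inv().apply(np.append(r[0][0],50)-M))
  if n=="scene": S=cv2.resize(c["im"][170:250,250:350],(400,320),interpolation=cv2.INTER_CUBIC)
  if n=="wrist": W=cv2.resize(c["im"],(400,320))
save("f.png",np.hstack([S,W]))
for p in([650.5,179,156],[650.5,179,64]): print(rel(p,[np.pi,0,1.653]))
E
```

```text
[638.031  26.973 151.926] [-3.14  -0.001  1.655] -0.1281442725963098
scene (((476.4124755859375, 123.41619873046875), (45.81725311279297, 91.77127838134766), 8.041099548339844), array([292, 193,  25,  11, 183])) [-78.037   3.821  50.   ]
top (((477.5318908691406, 121.56515502929688), (48.440494537353516, 88.938232421875), 5.039590835571289), array([193, 223,  31,  20, 506])) [-77.073   1.884  50.   ]
wrist (((489.2403564453125, 92.28196716308594), (6.931397438049316, 34.40894317626953), 2.3545212745666504), array([ 32,  58,  16,  56, 441])) [-67.802 -28.259  50.   ]
(array([ 0.505,  0.09 , -0.01 ]), array([-0.002, -0.001,  0.   ]))
(array([0.505, 0.09 , 0.296]), array([-0.002, -0.001,  0.   ]))
```

View pics/f.png

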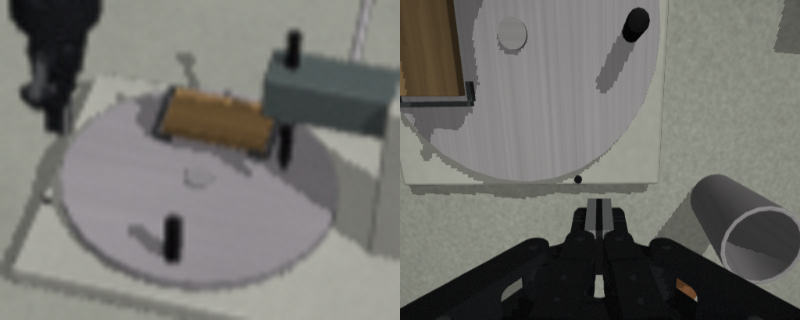

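The plaque lies flat inside all four stops, with the post in the wrist half at (636,22). Next, get behind the post.

Emit:
move_arm(rows="0.1 0.09 -0.05 0 0 0 1; 0.2 0.09 -0.05 0 0 0 1; 0.3 0.09 -0.03 0 0 0 1; 0.4 0.09 -0.02 0 0 0 1; 0.505 0.09 0 0 0 0 1; 0.505 0.09 0 0 0 0 1; 0.505 0.09 0.1 0 0 0 1; 0.505 0.09 0.2 0 0 0 1; 0.505 0.09 0.27 0 0 0 1; 0.505 0.09 0.296 0 0 0 1; 0.505 0.09 0.296 0 0 0 1")

```text
clock: 18.35
eef_pos: [650.0, 177.9, 62.8]
tool_rot: [-3.137, 0.0, 1.652]
force: [-0.8, -0.7, 0.3]
width: -0.0
gripper_force: 0.0
```

```bash
python3 - <<'E'
from h import *
np.set_printoptions(precision=3,suppress=True)
M=np.array([554.5,126,0]);Rz=R.from_euler('z',.082)
s=read_state();print(s["eef_pos"],s["force"],s["qpos"],Rz.inv().apply(s["eef_pos"]-M))
for x,y in((100,19),(97,-5),(90,-28),(75,-53),(62,-66)): print(rel(M+Rz.apply([x,y,64]))[0])
E
```

```text
[649.98  177.878  62.757] [-0.777 -0.688  0.27 ] [-0.593  0.947  0.523  1.578 -0.609  0.789  0.272] [99.408 43.883 62.757]
[-0.083  0.002 -0.004]
[-0.163 -0.008 -0.004]
[-0.24  -0.031 -0.004]
[-0.323 -0.081 -0.004]
[-0.366 -0.125 -0.003]
```

Emit:
move_arm(rows="-0.06 0.002 0 0 0 0 1; -0.09 0.002 0 0 0 0 1; -0.12 0 0 0 0 0 1; -0.15 -0.004 0 0 0 0 1; -0.18 -0.01 0 0 0 0 1; -0.21 -0.02 0 0 0 0 1; -0.24 -0.031 0 0 0 0 1; -0.27 -0.045 0 0 0 0 1; -0.295 -0.062 0 0 0 0 1; -0.32 -0.08 0 0 0 0 1; -0.345 -0.1 0 0 0 0 1; -0.36 -0.115 0 0 0 0 1")

```text
clock: 19.35
eef_pos: [625.3, 64.7, 64.4]
tool_rot: [-3.14, 0.002, 1.651]
force: [0.4, -0.4, -0.8]
width: 0.0
gripper_force: 0.0
```

```bash
cat > tt.py <<'E'
from fp import *
np.set_printoptions(precision=3,suppress=True)
M=np.array([554.5,126,0]);Rz=R.from_euler('z',.082)
s=read_state();print(s["clock"],s["eef_pos"],s["force"],Rz.inv().apply(s["eef_pos"]-M))
a=grab("scene");b=grab("top")
for n,c in(("a",a),("b",b)):
    m=(c["im"].max(2)<50).astype(np.uint8);k,l,st,ce=cv2.connectedComponentsWithStats(m)
    for i in range(1,k):
        if 4<st[i,4]<80:
            p=Rz.inv().apply(onz(c,*ce[i],65)-M)
            if np.hypot(*p[:2])<150: print(n,st[i],ce[i],p)
for n,c in(("a",a),("b",b)):
    r=plaque(c,50,M+Rz.apply([0,75,50]),35)
    if r: print(n,r,Rz.inv().apply(np.append(r[0][0],50)-M))
E
python3 tt.py
```

```text
19.35 [625.325  64.69   64.442] [ 0.381 -0.396 -0.757] [ 65.565 -66.905  64.442]
a [320 201   3  11  31] [320.935 205.71 ] [-38.552  73.398  65.   ]
a [307 202   2   4   5] [307.8 203.4] [-37.237  25.549  65.   ]
a [330 217   3   4   5] [331.4 218.8] [ 16.252 122.182  65.   ]
b [190 184   2   3   5] [190.6 185.2] [66.097 39.112 65.   ]
b [235 188   3   5  12] [235.917 190.083] [ 36.463 -92.187  65.   ]
a (((519.4029541015625, 197.4623260498047), (94.6542739868164, 52.03321838378906), 26.374120712280273), array([312, 202,  17,  19, 175])) [-29.126  74.097  50.   ]
b (((517.804931640625, 191.91796875), (86.15253448486328, 46.488189697265625), 26.283279418945312), array([175, 204,  22,  31, 403])) [-31.173  68.702  50.   ]
```

Emit:
move_arm(rows="0 0 0 0 0 0 1; 0 0.03 0 0 0 0 1; 0 0.1 -0.1 0 0 0 1; 0 0.15 -0.3 0 0 0 1; 0 0.15 -0.5 0 0 0 1; 0 0.15 -0.5 0 0 0 1; 0 0.15 -0.5 0 0 0 1")

```text
clock: 20.03
eef_pos: [677.2, 71.0, 223.5]
tool_rot: [3.126, 0.001, 1.654]
force: [0.9, 0.3, -0.0]
width: 0.2
gripper_force: 0.0
```

```bash
python3 tt.py
```

```text
20.0333 [677.222  70.979 223.463] [ 0.851  0.311 -0.024] [117.803 -64.888 223.463]
a [271 200   3  10  29] [272.034 204.655] [  5.139 -96.248  65.   ]
a [320 201   3  11  31] [320.935 205.71 ] [-38.552  73.398  65.   ]
b [174 163   6  16  34] [177.    170.706] [115.175  76.092  65.   ]
b [239 200   3   5   9] [239.667 202.111] [ -0.829 -99.467  65.   ]
a (((554.352294921875, 205.76185607910156), (90.92208099365234, 54.61516571044922), 5.975814342498779), array([310, 208,  18,  20, 245])) [ 6.386 79.506 50.   ]
b (((546.8124389648438, 197.65647888183594), (90.17866516113281, 46.73133087158203), 1.1495918035507202), array([174, 195,  17,  31, 364])) [-1.792 72.045 50.   ]
```

Top px (240,202) puts the post at machine (0,-99), so the table is at the 1.571 click with the plaque under the pen. Now to the lever.

```bash
python3 - <<'E'
from h import *
M=np.array([554.5,126,0]);Rz=R.from_euler('z',.082)
print(rel(M+Rz.apply([-96,122,300]),[np.pi,0,3.224]))
E
```

```text
(array([ 0.62 , -0.697, -0.28 ]), array([ 0.002,  0.002, -1.   ]))
```

Emit:
move_arm(rows="0 0 -0.13 0 0 -0.08 1; 0 0 -0.27 0 0 -0.16 1; 0.1 -0.1 -0.3 0 0 -0.24 1; 0.2 -0.2 -0.3 0 0 -0.32 1; 0.29 -0.3 -0.3 0 0 -0.4 1; 0.38 -0.4 -0.3 0 0 -0.48 1; 0.47 -0.5 -0.3 0 0 -0.56 1; 0.55 -0.6 -0.3 0 0 -0.64 1; 0.62 -0.69 -0.3 0 0 -0.72 1; 0.62 -0.7 -0.3 0 0 -0.8 1; 0.62 -0.7 -0.3 0 0 -0.88 1; 0.62 -0.7 -0.3 0 0 -0.95 1")

```text
clock: 21.13
eef_pos: [445.2, 240.5, 303.4]
tool_rot: [-3.14, -0.003, -3.129]
force: [0.1, -0.2, -0.0]
width: -0.0
gripper_force: 0.0
```

```bash
cat > lv.py <<'E'
from h import *
np.set_printoptions(precision=3,suppress=True)
M=np.array([554.5,126,0]);Rz=R.from_euler('z',.082)
s=read_state();print(s["eef_pos"],Rz.inv().apply(s["eef_pos"]-M),s["force"])
print(rel(M+Rz.apply([-96,122,250]),[np.pi,0,3.224]))
for th in(.6,.4,.2,0,-.2,-.4): print(th,rel(M+Rz.apply([-31-75*np.cos(th),122,168+75*np.sin(th)+22]))[0])
E
python3 lv.py
```

```text
[445.246 240.462 303.449] [-99.511 123.026 303.449] [ 0.148 -0.21  -0.001]
(array([-0.012, -0.002,  0.178]), array([-0.001, -0.002, -0.044]))
0.6 [-0.023 -0.002  0.237]
0.4 [ 0.001 -0.003  0.281]
0.2 [ 0.015 -0.004  0.329]
0 [ 0.02  -0.004  0.378]
-0.2 [ 0.015 -0.004  0.428]
-0.4 [ 0.    -0.003  0.476]
```

Emit:
move_arm(rows="-0.02 -0.003 0.12 0 0 -0.04 1; -0.02 -0.003 0.2 0 0 -0.04 1; -0.02 -0.003 0.237 0 0 -0.04 1; -0.01 -0.003 0.26 0 0 -0.04 1; 0 -0.003 0.281 0 0 -0.04 1; 0.01 -0.003 0.31 0 0 -0.04 1; 0.016 -0.003 0.34 0 0 -0.04 1; 0.02 -0.003 0.378 0 0 -0.04 1; 0.018 -0.003 0.41 0 0 -0.04 1; 0.012 -0.003 0.44 0 0 -0.04 1; 0.003 -0.003 0.465 0 0 -0.04 1; 0 -0.003 0.472 0 0 -0.04 1")

```text
clock: 22.13
eef_pos: [446.7, 238.9, 162.2]
tool_rot: [-3.142, -0.002, -3.075]
force: [-4.9, 0.3, 4.9]
width: 0.6
gripper_force: 3.1
```

Emit:
move_arm(rows="0 0 0.004 0 0 0 1; 0 0 0.01 0 0 0 1; 0 0 0.01 0 0 0 1")

```text
clock: 22.38
eef_pos: [447.1, 238.9, 160.9]
tool_rot: [3.141, -0.0, -3.075]
force: [-4.4, -0.4, 9.3]
width: -0.0
gripper_force: 5.0
```

Emit:
move_arm(rows="0 0 0.01 0 0 0 1; 0 0 0.015 0 0 0 1; 0 0 0.015 0 0 0 1")

```text
clock: 22.63
eef_pos: [447.5, 239.2, 159.3]
tool_rot: [3.139, 0.001, -3.075]
force: [-10.8, -2.9, 34.7]
width: 0.1
gripper_force: 18.1
```

Firmly at its stop. Retreat and check.

Emit:
move_arm(rows="0 0 -0.05 0 0 0 1; 0 0 -0.15 0 0 0 1; 0 0 -0.3 0 0 0 1; 0.2 0.3 -0.4 0 0 0 1; 0.3 0.6 -0.4 0 0 0 1; 0.3 0.7 -0.4 0 0 0 1; 0.3 0.7 -0.4 0 0 0 1; 0.3 0.7 -0.4 0 0 0 1; 0.3 0.7 -0.4 0 0 0 1; 0.3 0.7 -0.4 0 0 0 1")

```text
clock: 23.47
eef_pos: [340.1, 449.4, 276.3]
tool_rot: [3.136, 0.001, -3.066]
force: [0.1, 0.5, -0.6]
width: 0.0
gripper_force: 0.0
```

```bash
python3 - <<'E'
from h import *
np.set_printoptions(precision=2,suppress=True)
M=np.array([554.5,126,0]);Rz=R.from_euler('z',.082)
print(read_state()["eef_pos"])
a=grab("scene");b=grab("top")
for th in(0,.15,.4):
    p=M+Rz.apply([-31-75*np.cos(th-.4),122,168+75*np.sin(th-.4)]);print(th,np.array(proj(a,p)),np.array(proj(b,p)))
for n,c,r in(("a",a,(325,160,365,200)),("b",b,(140,220,190,260))):
    u0,v0,u1,v1=r; m=(c["im"][v0:v1,u0:u1].max(2)<60).astype(np.uint8)
    k,l,st,ce=cv2.connectedComponentsWithStats(m)
    for i in range(1,k):
        if st[i,4]>3: print(n,st[i],ce[i]+[u0,v0])
E
python3 tt.py
```

```text
[340.07 449.37 276.32]
0 [339.39 181.75] [159.18 241.37]
0.15 [339.84 178.82] [158.23 242.25]
0.4 [340.43 174.37] [156.45 242.32]
a [17 37  4  3  9] [343.89 198.22]
b [18 21  3  3  7] [159.   242.29]
23.5667 [343.464 443.028 275.757] [ 0.383 -0.77  -1.096] [-184.359  333.248  275.757]
a [271 200   3  10  29] [272.034 204.655] [  5.139 -96.248  65.   ]
a [319 201   4  15  43] [320.721 207.465] [-29.396  74.595  65.   ]
b [168 197   4   4  11] [169.818 198.455] [ 32.771 102.356  65.   ]
b [239 200   3   5  13] [239.846 202.231] [ -1.244 -99.951  65.   ]
b [177 206   3   3   6] [178.333 207.333] [ 3.509 79.341 65.   ]
a (((557.00830078125, 206.65625), (85.30818939208984, 54.38976287841797), 4.715875625610352), array([311, 209,  17,  19, 216])) [ 9.106 80.18  50.   ]
b (((546.864013671875, 198.94476318359375), (90.24301147460938, 46.28058624267578), 5.679582118988037), array([174, 195,  17,  31, 319])) [-1.636 73.325 50.   ]
```

```bash
python3 -c "
from cell import *
print(finish_job())"
```

```text
the job is handed in; nothing more can be done
None
```

I handed the job in at about 23.6 s of the 72 s: the plaque is flat in its stops, the turntable is at the click under the pen, and the lever is pushed down to its stop. Pen contact is inferred from the lever position rather than measured, and no verdict came back.

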